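# Open the battery slide of an upturned portion scale with a release pin

## Robot

A 6-joint arm with a two-finger parallel gripper is mounted at the origin on the work surface. World frame = base frame: x ahead of the robot, y to its left, z up, the work surface at z = 0. Lengths are in mm, angles in rad, forces in N, time in s.
With the tool pointing down it reaches from about 350 to 875 mm from the base axis. Payload 4.2 kg.
Tool frame: the origin (TCP) lies at the very end of the fingers, on their centre line; the grasp point (between the pads) lies 19 mm behind it (arm.grip_point_offset is the distance from the TCP to the grasp point, in mm); z points along the fingers, y is the direction in which the jaws open and shut (so a half turn about z gives the same grasp; the last joint's range is limited). The gripper opens to 85 mm and grips with 20 to 120 N. Pads are 22 mm wide; open, the fingers measure 114 mm over their backs; the gripper's body (76 mm by 85 mm) begins 54 mm behind the grasp point. The pads swing forward as they close: fully open they stand 13 mm farther back than shut.
Start: joints at [1.401, 0.385, 0.008, 0, -1.194, -0.259], TCP at [259.829, 568.408, 231.312] pointing down, gripper open.
Joint ranges: [-3.14, 3.14], [-1.21, 2.06], [-1.07, 1.41], [-3.16, 2.05], [-2.99, -0.16], [-3.1, 3.1]. Speed limits (rad/s): [2.79, 2.79, 3.14, 3.14, 3.14, 3.14].

## Interface

Orientations are given as a unit quaternion [x, y, z, w].
In Python, from bench import arm gives the robot as it stands.
- The arm moves only by the tool drive_tool, never from a script. Its argument "steps" is a list of rows, each a list of 5 numbers: the shift along the tool's x, y, z in m, then the turn about the tool's z in degrees, then the finger opening in m, from 0 to 0.0854. A call has 1 to 20 rows; each row shifts and turns the commanded pose from where the row before left it, along the tool's axes as they then stand; what a row does not reach is not made up. A row lasts 1/10 s, in which the tool goes at most 50 mm and 8.59 degrees, less where a joint would pass 70% of its speed; a pose out of reach is approached as far as the arm can. A call is refused whole if a number of a shift passes 0.05 or a number of a turn 8.59, either way. A call with a gripper value outside its range is refused whole. The fingers move at their own pace and stop on an object; the grip force is fixed at half the most. Time passes only in rows, so rows that do not move let the fingers close. It gives the time, the measured TCP pose, the force and the opening at its end, in the units of the state.
- arm.read_state(): the state, without advancing time (a new reading comes with each control period).
- arm.get_image(name): name is "side" or "top"; returns (picture, depth): 400x640x3 uint8, blue, green, red; 400x640 float32, mm along the optical axis (not along the pixel's ray), 0 where there is no reading.
- arm.camera_params(name): a dict with "K" (3x3 intrinsics, pixels), "dist" ([k1, k2, p1, p2, k3] as OpenCV has them; the pictures are not rectified), "world_to_cam" (4x4, takes a point from world to camera coordinates). Camera axes: x right, y up, looking along -z (the intrinsics and any distortion apply to the point x, -y, -z); pixel columns grow to the right and rows downward; lengths in mm; the calibration is good to about 2 mm. A picture is of the moment at which its call begins. camera_params takes no time and is no camera call.
- arm.job_done(): hands the job in, once; it reports no verdict.
The state is a dict: "clock": time; "joints": joint angles; "joint_vel": joint speeds; "joint_efforts": joint torques, N m; "position": TCP position; "ee_rot": TCP orientation; "contact_force": force on the tool from outside, world axes, zero at the start; "wrist_torque": the same for the moment, N m; "gripper_width": finger opening in mm.
Only numpy, scipy, OpenCV 4.12 (cv2) and the standard library are available. Lean on these libraries where they do the work, as an engineer would, in place of code of your own. Each camera call takes 0.05 s, during which the arm holds its last target.

## Task

The kitchen scale lies upside down for a battery change. Take the orange-handled release pin from the wooden tool stand, press the red stud down in the ringed hole of the battery slide with its steel tip and, keeping the stud held down, push the slide along its arrow all the way to its end stop; then stand the pin back in its own hole. Go by feel: the plastic latch breaks if the pin bears on the scale with more than 15 N, nothing but the pin may touch the scale, and the other tools, the new cells, the bowl and the bottle stay where they are.

Things in the scene. Friction and masses are not known exactly. Their poses are not given: they have to be found in the camera images.
- scale: Portion scale, white, lying upside down on its steel platter, fixed; footprint 250 (x) by 190 (y) mm. Origin: footprint's centre on the counter, z up. Its underside (now on top) is 48 mm up; four rubber feet, 26 mm across, rise 10 mm more at x = +-105, y = +-75 mm. The grey battery slide lies flush in a track along y = 0 and opens to the scale's +x (white arrow).
- recess (a point): Centre of the mouth of the red-ringed hole, in the slide's face, 48 mm above the counter; moves with the slide; x = opening direction, z up. Hole 12 mm across, walls 14 mm deep. In it a flat red stud, 10 mm across, its top 4 to 14 mm below the mouth (varies, not measured), on a sprung latch: gives at 2 N, +1 N per mm, frees the slide at 3 mm (5 N), hard stop at 4.5 mm (6.5 N).
- slide (a joint): How far the slide is open, m: 0 closed, 0.0605 at the end stop. Grey plate 96 by 64 mm, 5 mm thick; drags with 2 to 3 N. The latch under the stud sits in a keeper strip with notches at 0, 30 and 60 mm: let up, it springs into a notch and locks the slide; pushing a locked slide only loads the latch. Let go at the end, it locks open.
- pin: Release pin, upright in one of the stand's holes. Origin: its blunt tip, z up along the tool. Steel pin 6 mm across, 48 mm long; dark collar 18 mm across from 48 to 54 mm; round orange handle 16 mm across from 54 to 110 mm above the tip. About 60 g. It stands on its collar, the tip 7 mm above the counter.
- pin_tip (a point): The centre of the release pin's tip (the same point as its origin).
- stand: Wooden tool stand, fixed: block 52 (x) by 165 (y) by 55 (z) mm, origin at the centre of its underside, z up. Three round holes, 10 mm across with a small chamfer, 50 mm deep, at y = -55, 0 and 55 mm in a row along its middle; which tool stands in which varies.
- driver: Screwdriver with a short blue handle (21 mm across), standing in another hole of the stand; its top is 103 mm above the counter. Leave it alone.
- thermometer: Probe thermometer with a round dial (38 mm across) standing in the third hole of the stand; its top is 91 mm above the counter. Leave it alone.
- new_cells: Card of four new AA cells lying on the counter, 58 by 62 by 18 mm, origin at the centre of its underside. Leave it alone.
- bowl: White bowl, 120 mm across, 62 mm high, origin at the centre of its foot. Leave it alone.
- water: Water bottle, 64 mm across, 210 mm high, origin at the centre of its foot. Leave it alone.
Mind the look-alikes: they are no part of the job. What is shaped like the pin but green is not meant.

How it is judged:
By the outcome, as a careful person would: the job done as asked, in the order asked, and still so for the second after the job is handed in, with the robot touching nothing.
It also fails if it takes over 54 s, if anything falls off the work surface, if the arm or the gripper's body presses on something with over 40 N, if the wrist force passes 120 N, or if a joint passes its speed limit or range.

## Working session

There is one attempt and no reset: what is moved stays moved. The work goes in short steps, Python scripts to look and compute and a tool call to move; the robot and the scene stay as the last step left them, time stands still between calls to the robot, and variables do not carry over. Pictures are saved under pics/ and viewed, and the job is handed in when it is done.

Besides the shell and the picture viewer there is one more tool, called after "Call:" as name(argument=value, ...) on one line, values as JSON. drive_tool: Moves the arm, as the interface text tells. Its arguments: {"type":"object","properties":{"steps":{"type":"array"}},"required":["steps"]}

```bash
mkdir -p pics; ls; cat > h.py <<'E'
import numpy as np, cv2
from bench import arm
def grab(tag):
    out={}
    for n in("top","side"):
        im,d=arm.get_image(n); cv2.imwrite(f"pics/{tag}_{n}.png",im); np.save(f"pics/{tag}_{n}.npy",d); out[n]=(im,d)
    return out
def ray(n,u,v):
    p=arm.camera_params(n);K=np.array(p["K"],float);D=np.array(p["dist"],float);T=np.array(p["world_to_cam"],float)
    x,y=cv2.undistortPoints(np.array([[[u,v]]],float),K,D)[0,0]
    d=T[:3,:3].T@np.array([x,-y,-1.]); o=-T[:3,:3].T@T[:3,3]
    return o,d
def onz(n,u,v,z):
    o,d=ray(n,u,v); return o+d*(z-o[2])/d[2]
def proj(n,P):
    p=arm.camera_params(n);K=np.array(p["K"],float);D=np.array(p["dist"],float);T=np.array(p["world_to_cam"],float)
    q=T[:3,:3]@np.array(P,float)+T[:3,3]
    return cv2.projectPoints(np.array([[q[0],-q[1],-q[2]]]),np.zeros(3),np.zeros(3),K,D)[0][0,0]
def two(u1,v1,u2,v2):
    (o1,d1),(o2,d2)=ray("top",u1,v1),ray("side",u2,v2)
    A=np.stack([d1,-d2],1);s=np.linalg.lstsq(A,o2-o1,rcond=None)[0]
    a,b=o1+s[0]*d1,o2+s[1]*d2
    return (a+b)/2,np.linalg.norm(a-b)
E
python3 - <<'E'
from h import *
np.set_printoptions(precision=4,suppress=True)
grab("a")
for n in("top","side"):
    p=arm.camera_params(n);print(n,p["K"],p["dist"],ray(n,320,200))
print(arm.read_state())
E
```

```text
pics
top [[408.8145   0.     312.4093]
 [  0.     408.8145 204.6821]
 [  0.       0.       1.    ]] [-0.1089  0.      0.      0.      0.    ] (array([ 350.395 ,   20.5852, 1096.4312]), array([ 0.1782, -0.0175, -0.9841]))
side [[501.3433   0.     320.6845]
 [  0.     501.3433 200.4574]
 [  0.       0.       1.    ]] [-0.1411  0.      0.      0.      0.    ] (array([ 235.3417, -937.0636,  691.8941]), array([ 0.2561,  0.8166, -0.5172]))
{'clock': 0.1, 'joints': array([ 1.4006,  0.3855,  0.0068, -0.0004, -1.194 , -0.2586]), 'joint_vel': array([-0.0001, -0.0018,  0.0044,  0.0013, -0.0008, -0.0012]), 'joint_efforts': array([ -0.0004, -39.3318,  18.8932,   4.1979,  -0.0026,   0.    ]), 'position': array([259.6396, 567.9633, 230.3309]), 'ee_rot': array([ 0.9771, -0.2128, -0.0001,  0.001 ]), 'contact_force': array([0.2752, 0.2609, 0.1147]), 'wrist_torque': array([ 0.0239, -0.0024,  0.017 ]), 'gripper_width': 85.4538770213311}
```

View pics/a_top.png

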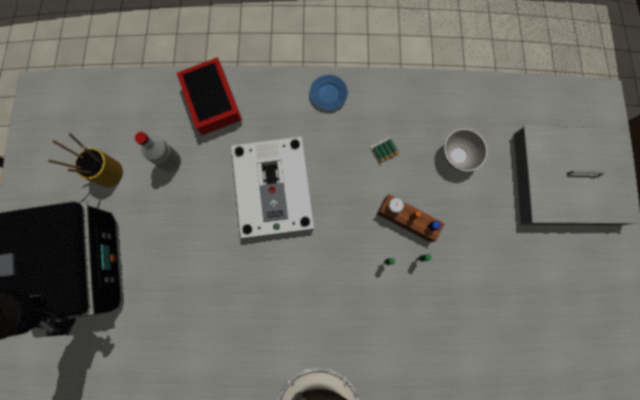

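View pics/a_side.png

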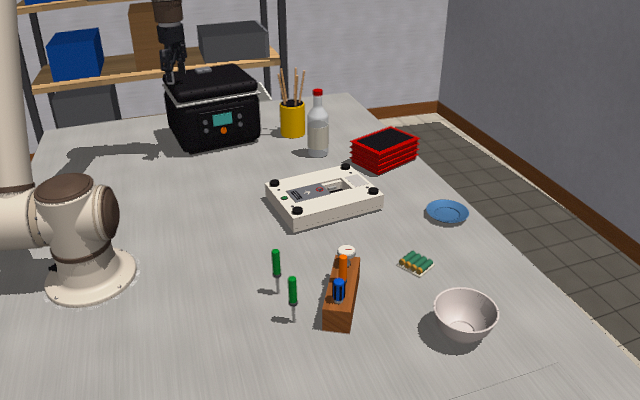

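The top view shows the stand around (411,217) with the white dial at (396,205), an orange handle at (417,214) and a blue one at (435,226). The green look-alikes are at (390,261) and (425,257). The orange handle fits the description. I'll enlarge it, along with the scale.

```bash
python3 - <<'E'
import cv2,numpy as np
t=cv2.imread("pics/a_top.png");s=cv2.imread("pics/a_side.png")
r=lambda im,x,y,w,h:cv2.resize(im[y:y+h,x:x+w],(400,300),interpolation=cv2.INTER_CUBIC)
cv2.imwrite("pics/c1.png",np.vstack([np.hstack([r(t,370,180,92,69),r(t,222,130,104,120)]),np.hstack([r(s,300,235,80,100),r(s,260,160,128,75)])]))
E
```

```text
(no output)
```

View pics/c1.png

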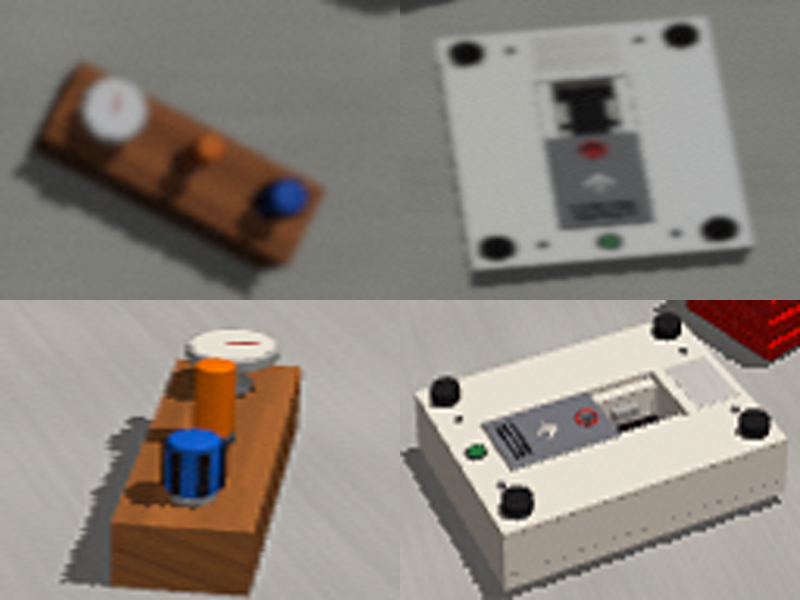

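The crop confirms the pin: an orange round handle in the stand's middle hole, between the dial and the blue driver. On the scale, the red-ringed hole is at about top (272,190) and side (320,188), and the arrow points to +x (up in the top view). Next I'll measure both.

```bash
python3 - <<'E'
from h import *
np.set_printoptions(precision=1,suppress=True)
I={n:cv2.imread(f"pics/a_{n}.png") for n in("top","side")}
def blobs(n,mask,box,amin=4):
    x,y,w,h=box;m=np.zeros_like(mask);m[y:y+h,x:x+w]=mask[y:y+h,x:x+w]
    k,l,st,c=cv2.connectedComponentsWithStats(m.astype(np.uint8))
    return [(c[i],st[i]) for i in range(1,k) if st[i,4]>=amin]
H={n:cv2.cvtColor(I[n],cv2.COLOR_BGR2HSV) for n in I}
hs=lambda n:(H[n][...,0].astype(int),H[n][...,1].astype(int),H[n][...,2].astype(int))
for n,box,bo in(("top",(225,130,95,115),(400,200,30,30)),("side",(260,160,128,75),(325,245,30,45))):
    h,s,v=hs(n)
    print(n)
    for c,st in blobs(n,(v<70),box): print(" dark",c,st,onz(n,*c,58))
    for c,st in blobs(n,((h<8)|(h>172))&(s>100),box): print(" red",c,st,onz(n,*c,48))
    for c,st in blobs(n,(h>5)&(h<18)&(s>190)&(v>130),bo): print(" orange",c,st,onz(n,*c,117))
    h_=(h>100)&(h<130)&(s>150)
    for c,st in blobs(n,h_,(420,215,30,25) if n=="top" else (325,270,30,35)): print(" blue",c,st,onz(n,*c,103))
h,s,v=hs("top")
for c,st in blobs("top",(s<60)&(v>120),(384,192,26,24)): print(" dial",c,st,onz("top",*c,91))
# wood
for c,st in blobs("top",(h<18)&(s>110)&(v>40)&(v<150),(370,185,85,65),50): print(" wood",c,st)
E
```

```text
top
 dark [228.4 130.7] [225 130  10   3  20] [724.1 249.1  58. ]
 dark [294.6 143.8] [291 140   8   9  57] [688.8  70.9  58. ]
 dark [238.7 151.1] [235 147   8   9  56] [667.4 218.6  58. ]
 dark [269.9 172.2] [262 162  16  23 256] [610.6 134.   58. ]
 dark [274.4 213.6] [267 210  16   8  99] [501.4 118.7  58. ]
 dark [304.6 221.4] [301 217   8   9  59] [482.3  41.   58. ]
 dark [246.6 228.9] [243 225   9   9  60] [460.8 189.   58. ]
 dark [274.8 236.6] [241 230  71  14 322] [442.3 116.1  58. ]
 red [271.8 189.4] [269 186   7   7  34] [566.8 128.6  48. ]
 orange [417.9 213.4] [416 211   5   5  19] [ 497.9 -236.3  117. ]
 blue [434.5 225.3] [430 222  10   7  55] [ 470.7 -280.7  103. ]
side
 dark [345.1 166.2] [341 163   9   7  53] [669.4 214.2  58. ]
 dark [274.  182.9] [270 179   9   8  57] [461.4 182.6  58. ]
 dark [335.6 190.4] [330 189  13   4  22] [600.8  96.4  58. ]
 dark [372.8 190.9] [368 188  10   7  59] [689.4  65.   58. ]
 dark [295.9 194.6] [291 191  11   9  39] [500.  106.9  58. ]
 dark [283.  198.8] [281 198   5   2   5] [464.4  97.3  58. ]
 dark [296.8 210.3] [292 206  11   9  71] [482.9  36.   58. ]
 red [373.2 165.3] [351 160  37  15 363] [753.  212.8  48. ]
 red [319.1 188.9] [316 187   7   5  17] [568.5 132.8  48. ]
 orange [343.  266.5] [339 255   8  25 166] [ 489.2 -265.5  117. ]
 orange [338. 273.] [338 270   1   7   7] [ 474.3 -280.3  117. ]
 blue [338.5 288.3] [333 278  12  23 197] [ 467.  -304.4  103. ]
 dial [398.1 200.1] [384 192  26  20 315] [ 534.9 -193.7   91. ]
 wood [412.2 219. ] [379 195  65  46 913]
```

```bash
python3 - <<'E'
from h import *
np.set_printoptions(precision=1,suppress=True)
I={n:cv2.imread(f"pics/a_{n}.png") for n in("top","side")}
def cc(m,amin=6):
    k,l,st,c=cv2.connectedComponentsWithStats(m.astype(np.uint8)); return [(c[i],st[i]) for i in range(1,k) if st[i,4]>=amin]
im=I["top"].astype(int);b,g,r=im[...,0],im[...,1],im[...,2]
print(im[210:219,412:424,2]);
h,s,v=cv2.split(cv2.cvtColor(I["top"],cv2.COLOR_BGR2HSV))
m=np.zeros_like(h);m[240:280,370:440]=1
for c,st in cc((h>50)&(h<85)&(s>100)&(m>0)): print("green",c,st,onz("top",*c,100))
m[:]=0;m[190:215,380:412]=1
for c,st in cc((s<50)&(v>150)&(m>0)): print("dial",c,st,onz("top",*c,91))
# pin top in side: orange columns
h,s,v=cv2.split(cv2.cvtColor(I["side"],cv2.COLOR_BGR2HSV))
m=(h>5)&(h<18)&(s>200)&(v>150)
for y in range(252,284): 
    x=np.where(m[y,330:355])[0]+330
    if len(x): print(y,x.min(),x.max(),end="; ")
print()
# hypothesise pin axis and compare projections
for P in ([497.9,-236.3],[500,-236],[500,-239],[498,-239]):
    print(P,proj("top",[*P,117]),proj("top",[*P,61]),proj("side",[*P,117]),proj("side",[*P,61]))
# depth check
d=np.load("pics/a_side.npy");print(d[258:280:4,340:348])
p=arm.camera_params("side");T=p["world_to_cam"];print((T@np.array([499,-237,110,1]))[2])
d=np.load("pics/a_top.npy");print(d[208:220,412:424].round());T=arm.camera_params("top")["world_to_cam"];print((T@np.array([499,-237,117,1]))[2])
E
```

```text
[[108 110 113 114 118 124 129 131 126 123 125 121]
 [102 104 103 110 125 142 151 147 138 125 121 121]
 [ 95  91  89 105 139 157 163 160 149 132 121 116]
 [ 77  70  72 102 141 163 166 167 156 138 121 118]
 [ 60  50  59  95 134 157 165 164 155 136 121 115]
 [ 44  43  51  74 113 140 152 152 140 123 113 116]
 [ 43  42  45  58  80 106 124 125 117 109 107 108]
 [ 42  47  47  53  68  81  99 105 102 105 105 103]
 [ 44  44  53  66  76  87  99 102 100 101  99 103]]
green [425.2 257.4] [420 255  10   5  36] [ 391.8 -255.9  100. ]
green [390.3 261. ] [387 259   7   5  29] [ 382.6 -169.8  100. ]
dial [396.1 204.3] [390 198  13  13 127] [ 524.  -188.3   91. ]
255 340 345; 256 339 346; 257 339 346; 258 340 346; 259 341 346; 260 343 346; 261 343 346; 262 343 346; 263 343 346; 264 343 346; 265 343 346; 266 343 346; 267 343 346; 268 343 346; 269 342 346; 270 342 346; 271 343 346; 272 342 346; 273 342 346; 274 342 346; 275 342 345; 276 342 345; 277 342 345; 278 343 345; 279 344 345; 
[497.9, -236.3] [418.  213.4] [412.4 216.5] [342.1 256.2] [341.5 279.2]
[500, -236] [417.8 212.5] [412.3 215.7] [343.1 2
[... 748 characters left out ...]
1111.]
 [1055. 1056. 1052. 1052.  992.  989.  989.  993. 1059. 1054. 1056. 1108.]
 [1053. 1054. 1007.  993.  988.  994.  989.  993.  989. 1055. 1055. 1053.]
 [1033. 1011. 1001.  989.  995.  989.  990.  992.  989. 1054. 1053. 1054.]
 [1019. 1004.  998.  991.  990.  990.  989.  989.  988. 1053. 1051. 1053.]
 [1017. 1011. 1002.  992.  991.  991.  992.  989.  987. 1053. 1054. 1053.]
 [1019. 1013. 1003.  997.  992.  994.  991.  991. 1051. 1054. 1051. 1052.]
 [1024. 1018. 1011. 1004. 1003. 1002. 1050. 1050. 1051. 1055. 1053. 1054.]
 [1032. 1027. 1018. 1018. 1022. 1052. 1053. 1049. 1049. 1048. 1052. 1051.]
 [1038. 1036. 1043. 1051. 1048. 1051. 1048. 1052.    0. 1050. 1052. 1051.]]
-990.268824608767
```

Pin axis ≈ (498, -236.5), row direction ≈ 60°, ringed hole ≈ (567, 129), and the scale's x axis is at 8.25°. I'll turn and raise the tool first.

Call:
drive_tool(steps=[[0, 0, -0.005, 8, 0.05], [0, 0, -0.005, 8, 0.05], [0, 0, -0.005, 8, 0.05], [0, 0, -0.005, 8, 0.05], [0, 0, -0.005, 8, 0.05], [0, 0, -0.005, 8, 0.05], [0, 0, -0.005, 8, 0.05], [0, 0, -0.005, 8, 0.05], [0, 0, -0.005, 8, 0.05], [0, 0, -0.005, 8, 0.05], [0, 0, -0.005, 8, 0.05], [0, 0, -0.005, 7.4, 0.05]])

```text
clock: 1.3
position: [259.7, 568.1, 290.8]
ee_rot: [-0.498, 0.867, -0.0, -0.001]
contact_force: [-0.3, -0.2, 0.4]
gripper_width: 49.7
```

```bash
cat >> h.py <<'E'
from scipy.spatial.transform import Rotation as Ro
def to(P):
    s=arm.read_state();R=Ro.from_quat(s["ee_rot"]).as_matrix();np.set_printoptions(precision=2,suppress=True)
    x=R[:,0];print("t",round(s["clock"],2),"pos",s["position"],"xang",np.degrees(np.arctan2(x[1],x[0])),"tilt",R[:2,2]*1000,"F",s["contact_force"],"w",s["gripper_width"],"j",s["joints"])
    if P is not None: print("tool shift mm",R.T@(np.array(P)-s["position"]))
E
python3 -c "
from h import *
to([498,-236.5,290])"
```

```text
t 1.3 pos [259.67 568.13 290.81] xang -120.29062942873227 tilt [-0.6  -1.26] F [-0.27 -0.17  0.39] w 49.65448264655032 j [ 1.4   0.35  0.11 -0.   -1.33 -1.93]
tool shift mm [ 574.57 -611.64    1.68]
```

Call:
drive_tool(steps=[[0.0287, -0.0306, 0, 0, 0.05], [0.0287, -0.0306, 0, 0, 0.05], [0.0287, -0.0306, 0, 0, 0.05], [0.0287, -0.0306, 0, 0, 0.05], [0.0287, -0.0306, 0, 0, 0.05], [0.0287, -0.0306, 0, 0, 0.05], [0.0287, -0.0306, 0, 0, 0.05], [0.0287, -0.0306, 0, 0, 0.05], [0.0287, -0.0306, 0, 0, 0.05], [0.0287, -0.0306, 0, 0, 0.05], [0.0287, -0.0306, 0, 0, 0.05], [0.0287, -0.0306, 0, 0, 0.05], [0.0287, -0.0306, 0, 0, 0.05], [0.0287, -0.0306, 0, 0, 0.05], [0.0287, -0.0306, 0, 0, 0.05], [0.0287, -0.0306, 0, 0, 0.05], [0.0287, -0.0306, 0, 0, 0.05], [0.0287, -0.0306, 0, 0, 0.05], [0.0287, -0.0306, 0, 0, 0.05], [0.0287, -0.0306, 0, 0, 0.05]])

```text
clock: 3.3
position: [503.3, -236.3, 290.8]
ee_rot: [-0.5, 0.866, 0.0, -0.0]
contact_force: [1.4, -0.5, 1.0]
gripper_width: 49.8
```

```bash
python3 -c "
from h import *
to([498,-236.5,150])"
```

```text
t 3.3 pos [ 503.26 -236.31  290.84] xang -119.98736168628282 tilt [-0.75  0.4 ] F [ 1.37 -0.5   0.99] w 49.77321214189452 j [-0.15  0.23 -0.06 -0.   -1.28 -0.38]
tool shift mm [  2.79   4.34 140.84]
```

Call:
drive_tool(steps=[[0.0015, 0.0022, 0.03, 0, 0.05], [0.0013, 0.0022, 0.04, 0, 0.05], [0, 0, 0.04, 0, 0.05], [0, 0, 0.025, 0, 0.05], [0, 0, 0, 0, 0.05]])

```text
clock: 3.8
position: [495.0, -234.1, 152.0]
ee_rot: [-0.5, 0.866, 0.004, -0.004]
contact_force: [-0.9, -0.1, 0.1]
gripper_width: 49.8
```

```bash
python3 - <<'E'
from h import *
to([498,-236.5,68])
o=grab("b")
t,s=o["top"][0],o["side"][0]
r=lambda im,x,y,w,h:cv2.resize(im[y:y+h,x:x+w],(400,400),interpolation=cv2.INTER_CUBIC)
cv2.imwrite("pics/b_c.png",np.hstack([r(t,370,170,90,90),r(s,290,190,110,110)]))
P=arm.read_state()["position"];print(proj("top",P),proj("side",P))
E
```

```text
t 3.8 pos [ 494.99 -234.1   151.98] xang -120.02739257546907 tilt [-9.66  2.58] F [-0.91 -0.13  0.14] w 49.82821712262715 j [-0.15  0.33 -0.29 -0.   -0.96 -0.38]
tool shift mm [ 0.36 -4.61 83.94]
[421.71 210.65] [342.58 238.53]
```

View pics/b_c.png

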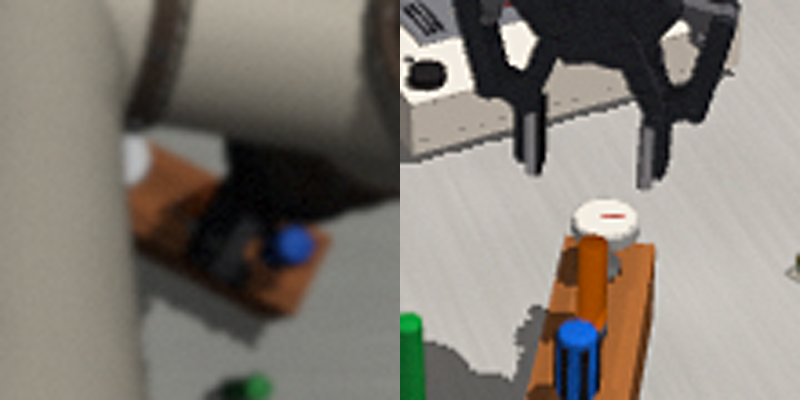

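Side crop: the fingers straddle the orange pin, with the finger midpoint at crop x≈589 and the pin at 592. The dial and driver are clear.

Call:
drive_tool(steps=[[0, 0, 0.01, 0, 0.05], [0, 0, 0.01, 0, 0.05], [0, 0, 0, 0, 0.05], [0, 0, 0, 0, 0.05]])

```text
clock: 4.3
position: [498.1, -234.8, 136.4]
ee_rot: [-0.5, 0.866, -0.0, -0.0]
contact_force: [0.2, 0.5, 0.8]
gripper_width: 49.7
```

```bash
python3 -c "
from h import *
to([498,-236.5,68])"
```

```text
t 4.3 pos [ 498.1  -234.79  136.42] xang -119.95649012846742 tilt [-0.   -0.14] F [0.2  0.46 0.8 ] w 49.70449752908886 j [-0.15  0.35 -0.31  0.   -0.91 -0.38]
tool shift mm [ 1.53 -0.76 68.42]
```

Call:
drive_tool(steps=[[0.0015, -0.0008, 0.01, 0, 0.05], [0, 0, 0.015, 0, 0.05], [0, 0, 0.015, 0, 0.05], [0, 0, 0.015, 0, 0.05], [0, 0, 0.01, 0, 0.05], [0, 0, 0.0034, 0, 0.05], [0, 0, 0, 0, 0.04], [0, 0, 0, 0, 0.03], [0, 0, 0, 0, 0.024], [0, 0, 0, 0, 0.02], [0, 0, 0, 0, 0.016], [0, 0, 0, 0, 0.012], [0, 0, 0, 0, 0.008], [0, 0, 0, 0, 0.008], [0, 0, 0, 0, 0.008]])

```text
clock: 5.8
position: [498.5, -236.6, 68.5]
ee_rot: [-0.5, 0.866, -0.0, 0.0]
contact_force: [0.1, 0.3, 5.2]
gripper_width: 14.7
```

```bash
python3 -c "
from h import *
to([498,-236.5,68]);print(arm.read_state()['wrist_torque'])"
```

```text
t 5.8 pos [ 498.47 -236.6    68.5 ] xang -119.94613504482676 tilt [ 1.06 -0.44] F [0.07 0.35 5.21] w 14.668814946186776 j [-0.15  0.44 -0.38  0.   -0.76 -0.37]
tool shift mm [0.15 0.46 0.5 ]
[ 0.16  0.11 -0.01]
```

Gripped, width 14.7 mm. I'll lift straight up.

Call:
drive_tool(steps=[[0, 0, -0.003, 0, 0.005], [0, 0, -0.007, 0, 0.005], [0, 0, -0.01, 0, 0.005], [0, 0, -0.015, 0, 0.005], [0, 0, -0.02, 0, 0.005], [0, 0, -0.02, 0, 0.005], [0, 0, -0.02, 0, 0.005], [0, 0, -0.02, 0, 0.005], [0, 0, -0.01, 0, 0.005], [0, 0, 0, 0, 0.005], [0, 0, 0, 0, 0.005]])

```text
clock: 6.9
position: [497.5, -236.2, 192.3]
ee_rot: [-0.5, 0.866, 0.001, -0.0]
contact_force: [-0.7, -0.0, -0.3]
gripper_width: 15.0
```

```bash
python3 - <<'E'
from h import *
to([567,129,185])
o=grab("d")
t,s=o["top"][0],o["side"][0]
r=lambda im,x,y,w,h:cv2.resize(im[y:y+h,x:x+w],(400,400),interpolation=cv2.INTER_CUBIC)
cv2.imwrite("pics/d_c.png",np.hstack([r(t,370,170,90,90),r(s,290,190,110,110)]))
E
```

```text
t 6.9 pos [ 497.45 -236.22  192.27] xang -119.98815214560598 tilt [-1.    0.78] F [-0.7  -0.03 -0.31] w 14.982190232333087 j [-0.15  0.29 -0.23 -0.   -1.05 -0.37]
tool shift mm [-351.09  122.3     7.49]
```

View pics/d_c.png

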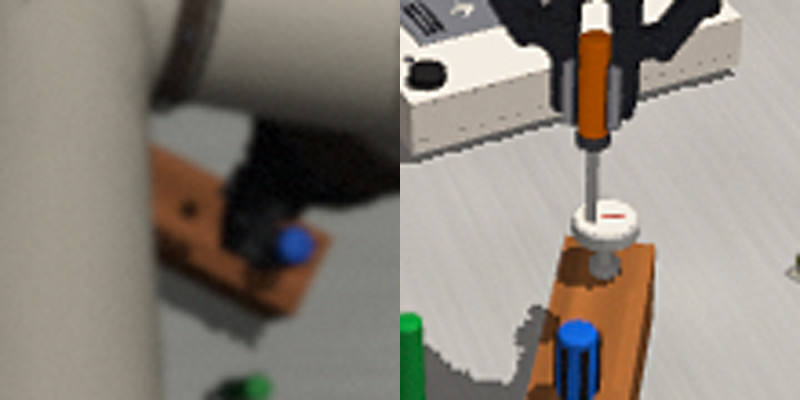

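Call:
drive_tool(steps=[[0, 0, 0, -7.65, 0.005], [0, 0, 0, -7.65, 0.005], [0, 0, 0, -7.65, 0.005], [0, 0, 0, -7.65, 0.005], [0, 0, 0, -7.65, 0.005], [0, 0, 0, 0, 0.005]])

```text
clock: 7.6
position: [497.5, -236.3, 191.7]
ee_rot: [0.756, -0.654, -0.001, 0.001]
contact_force: [0.3, 0.6, 0.1]
gripper_width: 14.7
```

```bash
python3 - <<'E'
from h import *
to([567,129,187])
print(onz("top",412.3,216.8,55))
print(proj("side",[497.5,-236.2,130.8]))
s=cv2.imread("pics/d_side.png");h=cv2.cvtColor(s,cv2.COLOR_BGR2GRAY)
print(h[240:256,336:350])
E
```

```text
t 7.6 pos [ 497.51 -236.34  191.75] xang -81.73692088051449 tilt [-2.29  0.53] F [0.27 0.55 0.06] w 14.65156656625268 j [-0.15  0.29 -0.23 -0.   -1.05  0.29]
tool shift mm [-351.56 -121.28    4.78]
[ 498.06 -237.46   55.  ]
[342.03 250.34]
[[191 187 187 188 199 114 109 102 150 188 191 189 191 188]
 [191 189 189 188 197 114 110 100 150 186 192 192 190 189]
 [192 191 188 188 194 114 108 104 148 187 190 191 192 191]
 [188 194 188 188 193 114 110 101 149 184 182 188 189 191]
 [187 189 190 188 194 116 108  99 140 178 180 184 195 195]
 [187 189 193 189 196 114 108  96 202 241 242 241 241 234]
 [190 186 188 183 224 127 106  92 241 241 239 238 238 239]
 [188 187 184 236 202 117 107  88 240 241 238 240 238 240]
 [190 181 221 243 204 116 106  88 240 239 236 236 237 237]
 [188 176 227 243 206 113 104  87 240 180 134 129 114 108]
 [189 128 188 240 222 134 111  94 237 242 242 244 245 244]
 [189 129 177 238 244 228 196 172 238 239 238 237 239 238]
 [188  93 147 217 239 241 243 242 240 238 238 237 237 237]
 [191 105  81 156 183 215 238 238 239 237 237 237 237 237]
 [183 142  93  91 120 164 200 182 217 223 222 223 226 211]
 [110  96  88  93  96 103 132 162 178 182 193 195 191 184]]
```

Call:
drive_tool(steps=[[-0.02, -0.007, 0, 0, 0.005], [-0.032, -0.011, 0, 0, 0.005], [-0.032, -0.011, 0, 0, 0.005], [-0.032, -0.011, 0, 0, 0.005], [-0.032, -0.011, 0, 0, 0.005], [-0.032, -0.011, 0, 0, 0.005], [-0.032, -0.011, 0, 0, 0.005], [-0.032, -0.011, 0, 0, 0.005], [-0.032, -0.011, 0, 0, 0.005], [-0.032, -0.011, 0, 0, 0.005], [-0.024, -0.01, 0, 0, 0.005], [-0.015, -0.005, 0, 0, 0.005], [-0.005, 0, 0, 0, 0.005], [0, 0, 0, 0, 0.005], [0, 0, 0, 0, 0.005]])

```text
clock: 9.1
position: [566.6, 128.3, 192.8]
ee_rot: [0.756, -0.655, -0.0, 0.0]
contact_force: [-0.4, -0.4, -0.5]
gripper_width: 14.7
```

```bash
python3 - <<'E'
from h import *
to([567,129,140])
o=grab("e")
t,s=o["top"][0],o["side"][0]
r=lambda im,x,y,w,h:cv2.resize(im[y:y+h,x:x+w],(400,400),interpolation=cv2.INTER_CUBIC)
cv2.imwrite("pics/e_c.png",np.hstack([r(t,220,130,110,110),r(s,270,120,110,110)]))
E
```

```text
t 9.1 pos [566.64 128.33 192.77] xang -81.79914081577931 tilt [-0.72 -0.4 ] F [-0.38 -0.41 -0.52] w 14.66296297900939 j [ 0.5   0.34 -0.16  0.   -1.07 -0.36]
tool shift mm [-0.63 -0.49 52.77]
```

View pics/e_c.png

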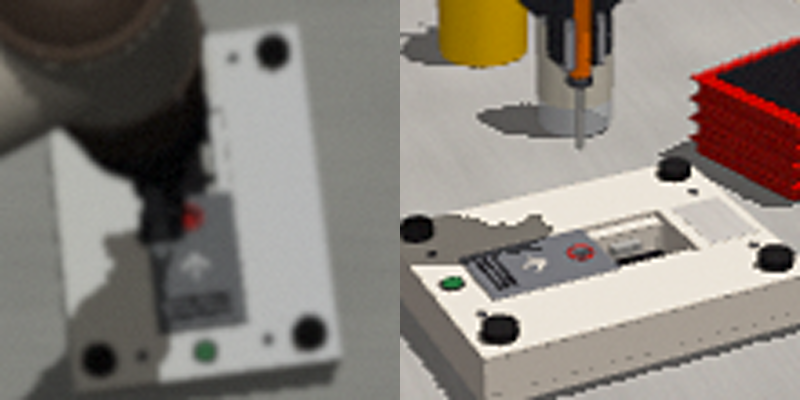

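```bash
python3 - <<'E'
from h import *
np.set_printoptions(precision=1,suppress=True,linewidth=200)
for n,P in(("top",(266,182)),("side",(311,180))):
    im=cv2.imread(f"pics/a_{n}.png").astype(int); x,y=P
    print(n,x,y);print((im[...,2]-im[...,1])[y:y+16,x:x+16])
    m=(im[...,2]-im[...,1])[y:y+16,x:x+16].astype(float);m[m<12]=0
    yy,xx=np.mgrid[y:y+16,x:x+16];c=((xx*m).sum()/m.sum(),(yy*m).sum()/m.sum());print(c,onz(n,*c,48))
    q=np.argwhere(m>25);lo,hi=q.min(0),q.max(0);c=((lo+hi)/2)[::-1]+[x,y];print("bbox centre",c,onz(n,*c,48))
    print("proj 567,129",proj(n,[567,129,48]),"ring pts",[proj(n,[567+9*a,129+9*b,48]) for a,b in((1,0),(-1,0),(0,1),(0,-1))])
im=cv2.imread("pics/a_side.png");cv2.imwrite("pics/ring.png",np.hstack([cv2.resize(im[178:200,306:336],(400,300),interpolation=0),cv2.resize(cv2.imread("pics/a_top.png")[180:202,257:287],(400,300),interpolation=0)]))
E
```

```text
top 266 182
[[-1  0  1 -2 -1  2  1  0  0 -1 -1 -1 -2  0 -2 -3]
 [-1  2 -1 -1  1  2  0  0 -1  0 -2 -1 -2  0 -3 -1]
 [ 0  0  0 -1  4  3  2  0  1  0 -1 -1 -2 -1 -1 -3]
 [-2 -1  1  3 11 16 15 14  6  1 -2 -1 -2 -1 -2 -2]
 [-4 -1  3 14 29 41 38 33 20  7  1 -3 -1 -1 -3 -2]
 [-1  0 13 27 35 41 39 37 33 21  7 -1 -1 -1 -1 -2]
 [-1  3 19 32 33 41 43 38 38 36 16  1 -1  0 -2 -2]
 [-2  4 17 29 42 64 73 56 47 44 18  1 -1 -1 -1 -1]
 [ 1  3 19 34 50 76 88 72 57 44 18  1 -2 -1 -3 -3]
 [-1  2 18 39 53 73 83 70 49 29 10 -1 -3 -1 -2 -4]
 [-1  0 12 29 39 55 62 53 34 11  1 -3 -2 -3 -1 -2]
 [-2 -3  2 10 19 26 28 23 12  3 -2 -2 -2 -1 -3 -2]
 [-4 -3 -2  0  3  4  5  3  2 -1 -4 -3 -3 -3  1 -2]
 [-1 -3 -1 -4  1 -2 -1 -1 -3 -2 -4 -3 -3 -2 -2 -3]
 [-4  0 -2 -2 -3 -3 -3 -3 -1 -3 -3 -4 -2 -2 -2 -1]
 [-2 -4 -2 -2 -2 -3 -3 -1 -2 -3 -2 -3 -3 -2 -2 -1]]
(np.float64(271.8629966887417), np.float64(189.44577814569536)) [566.7 128.3  48. ]
bbox centre [272.  189.5] [566.6 127.9  48. ]
proj 567,129 [271.6 189.3] ring pts [array([271.7, 186. ]), array([271.5, 192.7]), array([268.2, 189.3]), array([275. , 189.4])]
side 311 180
[... 633 characters left out ...]
  -6  -5  -6  -3  45  41   5  -1   3]
 [  0   0  -1   0  -4  74 147  65  37  37 100 156  24  -2   0   0]
 [ -2   0   0  -1  -2  -6   9  25  42  50  22  -4  -3  -2  -1   0]
 [  1   1  -1   1  -2   1  -1  -4  -3  -5  -4  -3   0   0   2   1]
 [ -1  -2   0   1   1   2   0   0   1   0  -1  -1   1   1  -2   1]
 [  0  -2   0   1   0  -1   0  -1   1   0   0  -1  -1  -2   1   1]
 [  0   1   0   0  -2  -2   0   0   0  -2   0   0   4   5   9   7]]
(np.float64(319.26807563959954), np.float64(188.75862068965517)) [569.3 133.6  48. ]
bbox centre [319.5 189. ] [569.4 132.2  48. ]
proj 567,129 [319.  189.7] ring pts [array([322.3, 189.2]), array([315.6, 190.3]), array([317.9, 188.1]), array([320. , 191.4])]
```

View pics/ring.png

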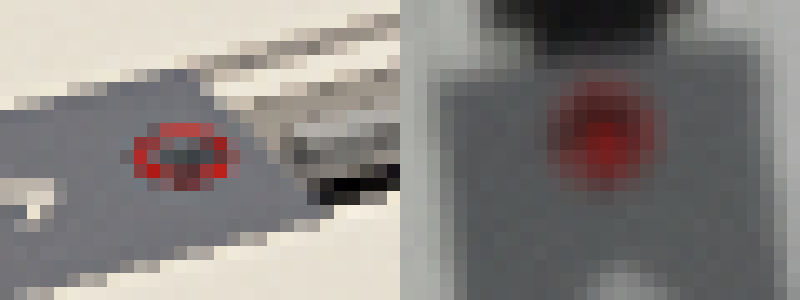

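```bash
python3 - <<'E'
from h import *
np.set_printoptions(precision=1,suppress=True,linewidth=200)
p=arm.read_state()["position"];print(p,proj("side",p-[0,0,61.5]),proj("side",p-[0,0,13.5]))
g=cv2.cvtColor(cv2.imread("pics/e_side.png"),cv2.COLOR_BGR2GRAY).astype(int)
print(g[138:165,312:328])
im=cv2.imread("pics/e_side.png").astype(int);m=(im[...,2]-im[...,1])[180:196,311:327].astype(float);print(m)
# top ring now (vs gripper parallax none): only ring
E
```

```text
[566.8 128.2 193. ] [318.8 160.8] [318.7 143.2]
[[127 108  81  87 118  97  77  90  97  98 102 111 145 149 147 139]
 [126 129 108  84  79  79  84  95  98  96 102 149 152 151 146 137]
 [125 129 127 110  69  80  92  95 102 101  92 149 153 149 148 139]
 [124 129 129  92  46  46  71  60  76  52  34 144 153 151 148 140]
 [124 128 128  85  41  37  56  60  63  48  27 146 153 153 146 139]
 [124 127 128 129  74  39  38  43  46  46  81 144 150 150 145 138]
 [125 127 126 131 136 119  91  72  77 145 155 154 150 150 147 136]
 [123 128 125 128 136 143 108 110 109 146 154 152 151 150 146 137]
 [123 126 124 128 133 141 109 106 108 144 151 152 151 149 147 137]
 [125 126 124 125 133 139 108 106 109 144 151 149 149 148 145 140]
 [123 128 126 127 135 141 107 105 110 145 152 151 149 152 152 146]
 [115 124 123 126 134 142 109 102 111 148 156 154 157 156 153 144]
 [114 114 116 120 122 125 104 112 102 127 131 154 160 155 151 145]
 [112 116 115 118 124 127 104 115 119 131 133 133 129 154 153 145]
 [114 114 115 117 121 127 103 114 118 129 134 133 133 130 124 142]
 [112 115 115 120 121 128 101 113 118 134 132 1
[... 1386 characters left out ...]
114.  69.   8.  -3.   3.   9.   9.]
 [  0.  -1.   1.  -1.  -5.  85.  83.  25.  -5.   5.  37. 123.  18.  -4.   5.  10.]
 [  1.  -2.   1.  -3.   9. 135.  27.  -8.  -5.  -6.  -5.  46.  42.   5.  -1.   4.]
 [  1.   2.   0.   0.  -7.  78. 152.  69.  36.  38. 102. 162.  23.  -3.   0.   1.]
 [  0.  -2.   0.  -1.  -2.  -6.  11.  24.  46.  54.  22.  -3.  -4.  -2.   1.   1.]
 [  1.   0.   0.   0.  -1.  -2.  -1.  -3.  -2.  -4.  -4.  -2.   0.  -1.   2.   0.]
 [ -1.   0.   1.  -1.  -1.  -1.  -1.  -1.   0.  -1.   0.   0.   1.   0.  -1.  -1.]
 [ -1.   0.   1.   0.   0.  -2.   0.   1.   0.   0.  -1.  -2.   1.  -1.  -1.   1.]
 [ -1.   0.   0.   0.   0.   0.   0.  -2.  -1.   0.   0.   1.   2.   5.   5.   7.]]
```

Checking the side camera against the held pin (tip seen at about (319.1,160.2), predicted (318.8,160.8)) puts the hole at about (567.2,128.8). Both views agree to about 1 mm. Next I'll descend to just above the mouth.

Call:
drive_tool(steps=[[-0.0005, 0.0, 0.02, 0, 0.005], [0, -0.0005, 0.025, 0, 0.005], [0, 0, 0.015, 0, 0.005], [0, 0, 0.01, 0, 0.005], [0, 0, 0.005, 0, 0.005], [0, 0, 0, 0, 0.005], [0, 0, 0, 0, 0.005], [0, 0, 0, 0, 0.005]])

```text
clock: 10.0
position: [568.0, 130.0, 118.9]
ee_rot: [0.756, -0.654, 0.0, -0.001]
contact_force: [-0.5, -0.6, -0.7]
gripper_width: 14.5
```

```bash
python3 - <<'E'
from h import *
to([567.2,128.8,109.5])
im,_=arm.get_image("side");cv2.imwrite("pics/f_side.png",im)
cv2.imwrite("pics/f_c.png",cv2.resize(im[160:205,290:350],(800,600),interpolation=0))
p=arm.read_state()["position"];print(proj("side",p-[0,0,61.5]))
E
```

```text
t 10.0 pos [568.04 130.03 118.9 ] xang -81.7169834888388 tilt [1.76 0.74] F [-0.48 -0.61 -0.69] w 14.496085485426796 j [ 0.5   0.42 -0.25  0.   -0.9  -0.36]
tool shift mm [1.1  1.03 9.4 ]
[319.18 186.34]
```

View pics/f_c.png

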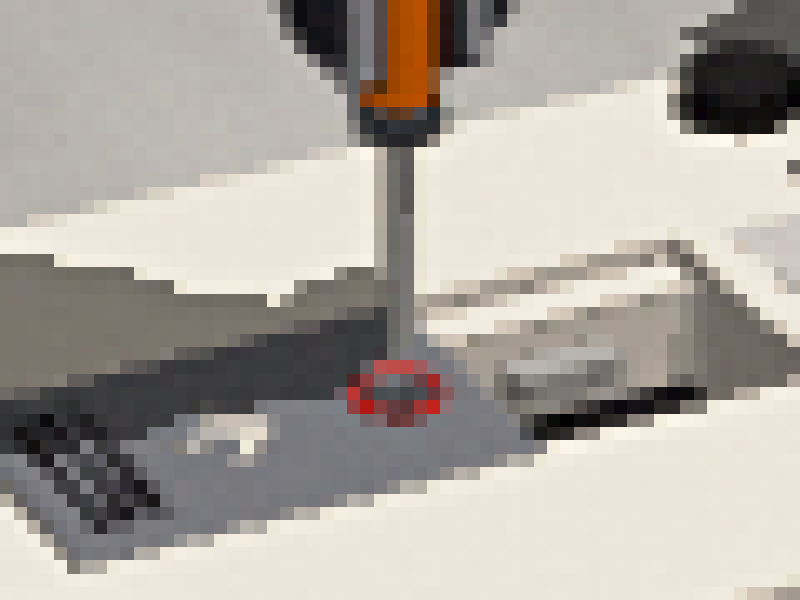

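Call:
drive_tool(steps=[[0.0006, 0.0006, 0.003, 0, 0.005], [0, 0, 0.003, 0, 0.005], [0, 0, 0.002, 0, 0.005], [0, 0, 0, 0, 0.005]])

```text
clock: 10.45
position: [566.7, 129.1, 109.4]
ee_rot: [0.756, -0.654, -0.0, 0.0]
contact_force: [-0.6, -0.2, -1.2]
gripper_width: 14.3
```

Call:
drive_tool(steps=[[0, 0, 0.001, 0, 0.005], [0, 0, 0.0005, 0, 0.005], [0, 0, 0, 0, 0.005]])

```text
clock: 10.75
position: [566.9, 129.2, 108.4]
ee_rot: [0.756, -0.654, -0.0, 0.0]
contact_force: [0.0, 0.1, -0.4]
gripper_width: 14.4
```

Call:
drive_tool(steps=[[0, 0, 0.001, 0, 0.005], [0, 0, 0.0005, 0, 0.005], [0, 0, 0, 0, 0.005]])

```text
clock: 11.05
position: [566.9, 129.1, 106.8]
ee_rot: [0.756, -0.654, -0.0, 0.0]
contact_force: [-0.2, -0.0, -0.0]
gripper_width: 14.9
```

Call:
drive_tool(steps=[[0, 0, 0.001, 0, 0.005], [0, 0, 0.0005, 0, 0.005], [0, 0, 0, 0, 0.005]])

```text
clock: 11.35
position: [566.9, 129.2, 105.3]
ee_rot: [0.756, -0.654, -0.0, 0.0]
contact_force: [-0.4, -0.4, -0.7]
gripper_width: 14.3
```

In the hole, about 4 mm below the mouth with no contact. I'll keep feeling downward.

Call:
drive_tool(steps=[[0, 0, 0.001, 0, 0.005], [0, 0, 0.0005, 0, 0.005], [0, 0, 0, 0, 0.005]])

```text
clock: 11.65
position: [566.9, 129.1, 103.8]
ee_rot: [0.756, -0.654, -0.0, 0.0]
contact_force: [0.7, -0.2, -0.9]
gripper_width: 14.6
```

Call:
drive_tool(steps=[[0, 0, 0.001, 0, 0.005], [0, 0, 0, 0, 0.005], [0, 0, 0, 0, 0.005]])

```text
clock: 11.95
position: [567.0, 129.1, 102.9]
ee_rot: [0.756, -0.654, 0.0, 0.0]
contact_force: [0.7, -0.3, -1.1]
gripper_width: 14.5
```

Call:
drive_tool(steps=[[0, 0, 0.001, 0, 0.005], [0, 0, 0, 0, 0.005], [0, 0, 0, 0, 0.005]])

```text
clock: 12.25
position: [567.0, 129.1, 101.9]
ee_rot: [0.756, -0.654, -0.0, 0.0]
contact_force: [-0.1, -0.4, -0.6]
gripper_width: 14.8
```

Call:
drive_tool(steps=[[0, 0, 0.001, 0, 0.005], [0, 0, 0, 0, 0.005], [0, 0, 0, 0, 0.005]])

```text
clock: 12.55
position: [566.9, 129.1, 100.9]
ee_rot: [0.756, -0.654, -0.0, 0.0]
contact_force: [-0.5, 0.9, -0.4]
gripper_width: 14.7
```

Call:
drive_tool(steps=[[0, 0, 0.001, 0, 0.005], [0, 0, 0, 0, 0.005], [0, 0, 0, 0, 0.005]])

```text
clock: 12.85
position: [567.1, 129.2, 100.1]
ee_rot: [0.756, -0.654, 0.0, -0.0]
contact_force: [-0.8, -0.1, 0.7]
gripper_width: 14.4
```

Call:
drive_tool(steps=[[0, 0, 0.001, 0, 0.005], [0, 0, 0, 0, 0.005], [0, 0, 0, 0, 0.005]])

```text
clock: 13.15
position: [567.1, 129.2, 99.1]
ee_rot: [0.756, -0.654, 0.0, -0.0]
contact_force: [0.2, -0.0, 2.4]
gripper_width: 14.6
```

Stud contact at TCP z≈99.5. I'll press on in 1 mm steps.

Call:
drive_tool(steps=[[0, 0, 0.001, 0, 0.005], [0, 0, 0, 0, 0.005], [0, 0, 0, 0, 0.005]])

```text
clock: 13.45
position: [567.1, 129.2, 98.1]
ee_rot: [0.756, -0.654, 0.0, -0.0]
contact_force: [-0.9, -0.2, 3.0]
gripper_width: 14.5
```

Call:
drive_tool(steps=[[0, 0, 0.001, 0, 0.005], [0, 0, 0, 0, 0.005], [0, 0, 0, 0, 0.005]])

```text
clock: 13.75
position: [567.2, 129.2, 97.1]
ee_rot: [0.756, -0.654, 0.0, -0.0]
contact_force: [-0.0, 0.2, 3.3]
gripper_width: 14.7
```

Call:
drive_tool(steps=[[0, 0, 0.001, 0, 0.005], [0, 0, 0, 0, 0.005], [0, 0, 0, 0, 0.005]])

```text
clock: 14.05
position: [567.1, 129.2, 96.1]
ee_rot: [0.756, -0.654, 0.0, -0.0]
contact_force: [-0.7, 0.7, 5.1]
gripper_width: 14.6
```

Call:
drive_tool(steps=[[0, 0, 0.0005, 0, 0.005], [0, 0, 0, 0, 0.005], [0, 0, 0, 0, 0.005]])

```text
clock: 14.35
position: [567.2, 129.2, 95.6]
ee_rot: [0.756, -0.654, 0.0, -0.0]
contact_force: [-0.0, -0.8, 5.5]
gripper_width: 14.7
```

Call:
drive_tool(steps=[[0, 0, 0.0, 0, 0.005]])

```text
clock: 14.45
position: [567.1, 129.2, 95.6]
ee_rot: [0.756, -0.654, 0.0, -0.0]
contact_force: [-0.2, -0.1, 4.9]
gripper_width: 14.5
```

Call:
drive_tool(steps=[[0, 0, 0.0, 0, 0.005]])

```text
clock: 14.55
position: [567.2, 129.2, 95.6]
ee_rot: [0.756, -0.654, 0.0, -0.0]
contact_force: [-0.1, 0.7, 5.2]
gripper_width: 14.7
```

Call:
drive_tool(steps=[[0, 0, 0.0004, 0, 0.005], [0, 0, 0, 0, 0.005], [0, 0, 0, 0, 0.005]])

```text
clock: 14.85
position: [567.2, 129.2, 95.3]
ee_rot: [0.756, -0.654, 0.0, -0.0]
contact_force: [-1.0, -0.1, 6.5]
gripper_width: 14.3
```

Call:
drive_tool(steps=[[0, -0.001, 0, 0, 0.005], [0, -0.001, 0, 0, 0.005], [0, 0, 0, 0, 0.005]])

```text
clock: 15.15
position: [568.6, 129.4, 95.2]
ee_rot: [0.756, -0.654, -0.0, 0.0]
contact_force: [-1.4, -0.2, 6.6]
gripper_width: 14.3
```

Call:
drive_tool(steps=[[0, -0.001, 0, 0, 0.005], [0, 0, 0, 0, 0.005]])

```text
clock: 15.35
position: [569.6, 129.5, 95.2]
ee_rot: [0.756, -0.654, -0.0, 0.0]
contact_force: [-1.1, -0.7, 6.9]
gripper_width: 14.1
```

Call:
drive_tool(steps=[[0, -0.001, 0, 0, 0.005], [0, 0, 0, 0, 0.005]])

```text
clock: 15.55
position: [570.5, 129.6, 95.3]
ee_rot: [0.756, -0.654, -0.0, 0.0]
contact_force: [-2.1, -0.7, 6.5]
gripper_width: 14.6
```

Call:
drive_tool(steps=[[0, -0.001, 0, 0, 0.005], [0, -0.001, 0, 0, 0.005], [0, 0, 0, 0, 0.005]])

```text
clock: 15.85
position: [572.5, 129.9, 95.2]
ee_rot: [0.756, -0.654, -0.0, 0.0]
contact_force: [-1.5, 0.5, 6.4]
gripper_width: 14.5
```

Call:
drive_tool(steps=[[0, -0.001, 0, 0, 0.005], [0, -0.001, 0, 0, 0.005], [0, 0, 0, 0, 0.005]])

```text
clock: 16.15
position: [574.5, 130.2, 95.2]
ee_rot: [0.756, -0.654, -0.0, 0.0]
contact_force: [-0.9, -0.5, 6.6]
gripper_width: 14.7
```

Call:
drive_tool(steps=[[0, -0.001, 0, 0, 0.005], [0, -0.001, 0, 0, 0.005], [0, 0, 0, 0, 0.005]])

```text
clock: 16.45
position: [576.5, 130.5, 95.2]
ee_rot: [0.756, -0.654, -0.0, 0.0]
contact_force: [-2.7, 1.2, 7.5]
gripper_width: 14.1
```

The slide is moving, dragging with about 2 N, and the stud stays held at about 6.6 N.

Call:
drive_tool(steps=[[0, -0.0015, 0, 0, 0.005], [0, -0.002, 0, 0, 0.005], [0, -0.002, 0, 0, 0.005], [0, -0.002, 0, 0, 0.005], [0, -0.002, 0, 0, 0.005], [0, -0.001, 0, 0, 0.005]])

```text
clock: 17.05
position: [586.8, 132.0, 95.2]
ee_rot: [0.756, -0.654, -0.0, 0.001]
contact_force: [-2.2, -0.3, 6.7]
gripper_width: 14.8
```

Call:
drive_tool(steps=[[0, -0.002, 0, 0, 0.005], [0, -0.002, 0, 0, 0.005], [0, -0.002, 0, 0, 0.005], [0, -0.002, 0, 0, 0.005], [0, -0.002, 0, 0, 0.005], [0, -0.001, 0, 0, 0.005]])

```text
clock: 17.65
position: [597.7, 133.6, 95.2]
ee_rot: [0.756, -0.654, -0.0, 0.001]
contact_force: [-2.5, -0.1, 6.7]
gripper_width: 14.0
```

Call:
drive_tool(steps=[[0, -0.002, 0, 0, 0.005], [0, -0.002, 0, 0, 0.005], [0, -0.002, 0, 0, 0.005], [0, -0.002, 0, 0, 0.005], [0, -0.002, 0, 0, 0.005], [0, -0.001, 0, 0, 0.005]])

```text
clock: 18.25
position: [608.6, 135.2, 95.2]
ee_rot: [0.756, -0.654, -0.0, 0.001]
contact_force: [-2.4, 0.5, 6.6]
gripper_width: 14.5
```

```bash
python3 - <<'E'
from h import *
a=np.radians(8.25)
to([567.2+60.5*np.cos(a)+3,129.2+60.5*np.sin(a)+.4,95.2])
im,_=arm.get_image("side");cv2.imwrite("pics/g_side.png",im)
cv2.imwrite("pics/g_c.png",cv2.resize(im[150:225,270:370],(800,600),interpolation=0))
E
```

```text
t 18.25 pos [608.62 135.18  95.24] xang -81.71881309474425 tilt [-1.14 -0.44] F [-2.37  0.47  6.56] w 14.521069989576464 j [ 0.48  0.5  -0.17 -0.   -0.9  -0.33]
tool shift mm [  0.02 -21.68   0.02]
```

View pics/g_c.png

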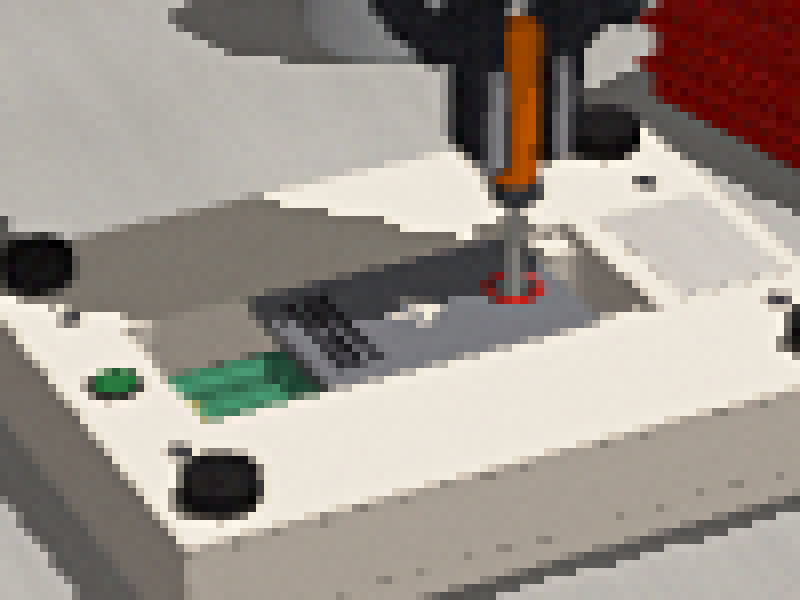

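The side view shows the slide well open, with the pin in the ring at about px (334,186), and about 20 mm to go. Fingers and collar are clear of the scale.

Call:
drive_tool(steps=[[0, -0.002, 0, 0, 0.005], [0, -0.002, 0, 0, 0.005], [0, -0.002, 0, 0, 0.005], [0, -0.002, 0, 0, 0.005], [0, -0.002, 0, 0, 0.005], [0, -0.001, 0, 0, 0.005]])

```text
clock: 18.9
position: [619.5, 136.7, 95.3]
ee_rot: [0.756, -0.654, -0.0, 0.001]
contact_force: [-2.1, 0.2, 6.7]
gripper_width: 14.7
```

Call:
drive_tool(steps=[[0, -0.001, 0, 0, 0.005], [0, -0.001, 0, 0, 0.005], [0, -0.001, 0, 0, 0.005], [0, -0.001, 0, 0, 0.005], [0, 0, 0, 0, 0.005]])

```text
clock: 19.4
position: [623.5, 137.4, 95.3]
ee_rot: [0.756, -0.654, -0.0, 0.0]
contact_force: [-1.9, -0.4, 6.3]
gripper_width: 14.6
```

Call:
drive_tool(steps=[[0, -0.001, 0, 0, 0.005], [0, 0, 0, 0, 0.005]])

```text
clock: 19.6
position: [624.5, 137.5, 95.3]
ee_rot: [0.756, -0.654, -0.0, 0.0]
contact_force: [-1.2, 0.1, 5.8]
gripper_width: 14.4
```

Call:
drive_tool(steps=[[0, -0.001, 0, 0, 0.005], [0, 0, 0, 0, 0.005]])

```text
clock: 19.8
position: [625.4, 137.6, 95.3]
ee_rot: [0.756, -0.654, -0.0, 0.0]
contact_force: [-2.3, 0.4, 6.2]
gripper_width: 14.9
```

Call:
drive_tool(steps=[[0, -0.0007, 0, 0, 0.005], [0, -0.0007, 0, 0, 0.005]])

```text
clock: 20.0
position: [626.7, 137.8, 95.3]
ee_rot: [0.756, -0.654, -0.0, 0.001]
contact_force: [-2.1, -0.2, 7.0]
gripper_width: 14.6
```

Call:
drive_tool(steps=[[0, -0.0007, 0, 0, 0.005], [0, 0, 0, 0, 0.005]])

```text
clock: 20.2
position: [627.4, 137.9, 95.3]
ee_rot: [0.756, -0.654, -0.0, 0.001]
contact_force: [-1.9, 0.5, 7.1]
gripper_width: 14.5
```

Call:
drive_tool(steps=[[0, -0.0007, 0, 0, 0.005], [0, 0, 0, 0, 0.005]])

```text
clock: 20.4
position: [627.6, 137.9, 95.2]
ee_rot: [0.756, -0.654, -0.001, 0.001]
contact_force: [-2.2, -0.1, 6.7]
gripper_width: 14.2
```

Call:
drive_tool(steps=[[0, -0.0007, 0, 0, 0.005], [0, 0, 0, 0, 0.005]])

```text
clock: 20.6
position: [627.9, 137.9, 95.2]
ee_rot: [0.756, -0.654, -0.001, 0.002]
contact_force: [-4.0, 0.0, 6.8]
gripper_width: 14.4
```

Call:
drive_tool(steps=[[0, -0.0005, 0, 0, 0.005], [0, 0, 0, 0, 0.005]])

```text
clock: 20.8
position: [628.0, 137.9, 95.1]
ee_rot: [0.756, -0.654, -0.001, 0.002]
contact_force: [-4.8, -0.0, 8.5]
gripper_width: 14.8
```

```bash
python3 - <<'E'
from h import *
to(None);print(arm.read_state()["wrist_torque"])
im,d=arm.get_image("side");cv2.imwrite("pics/i_side.png",im)
cv2.imwrite("pics/i_c.png",cv2.resize(im[150:225,270:370],(800,600),interpolation=0))
m=(im.astype(int)[...,2]-im.astype(int)[...,1]);print(m[176:192,330:350])
a=np.radians(8.25)
print(proj("side",[567+60.5*np.cos(a),129+60.5*np.sin(a),48]),proj("side",[567,129,48]))
E
```

```text
t 20.8 pos [628.04 137.88  95.13] xang -81.72837074450086 tilt [-4.12 -1.3 ] F [-4.83 -0.03  8.54] w 14.785861789138119 j [ 0.47  0.53 -0.11 -0.   -0.93 -0.32]
[ 0.1   1.64 -0.07]
[[  7   7   7   6   6   7   7   9   6   5   2   1   6   8   6   6   6   5
    7   6]
 [  5   6   6   7   7   7   8   5   5   5   3   2   4   5   8   6   6   6
    8   7]
 [  7   7   5   6   6   7   5   5   5   3   3   2   6   7   6   4   4   8
    9   5]
 [  8   5   5   4   2  -1   0  -2  -1  -1   3   3   7   7   6   6   8   8
    6   6]
 [  4  -1   0  -1   0  -1   1   0  -2   0   1   1   0   4   6   7   6   6
    7   5]
 [ -1   2  -1   0   2   1  -2  -1   0  -3   1   2   3  -4   7   7   6   7
   11   5]
 [ -1   0   0  -2  -2  -1  -4   2  32  33   5  43  58  10  -5   4   6   6
    6   6]
 [  2  -2  -1   0  -2  -2  -5  69  51   5  -1  -4  26 170  26  -2   3   7
    7   7]
 [  0  -2  -1  -1  -1  -2  13  66   9  -1  -3  -1  -8 126  36   0  -2   3
   10   7]
 [  3  -3   0   0   0   1  -6  37 132 112  69 106 116  89   7  -2  -2  -1
    3  10]
 [ 12   3   0   1  -1   1  -2  -5  -5  12  22  17  -5  -6  -3   0  -1   0
   -1   4]
 [ 12   3  -1   2   0  -1  -2   0  -1  -3  -2  -2  -1  -1   2   1   0  -1
    0  -1]
 [  5  -1   1   1   0   1   1   1   2   0  -1  -1  -1  -2   0  -1  -2   0
   -1  -1]
 [  2   0   0   0   1   1   1   0   0   0  -1   0   1  -1   2   0   2   4
    6   9]
 [ -1   1   0   1   1   0  -2   0   1   0   1  -1   0   4   7  10   7   7
    7   6]
 [ -1   0   0   0   0   1   0  -1   0   3   6  11   7   6   7   6   6   6
    7   7]]
[339.8  184.62] [318.97 189.73]
```

View pics/i_c.png

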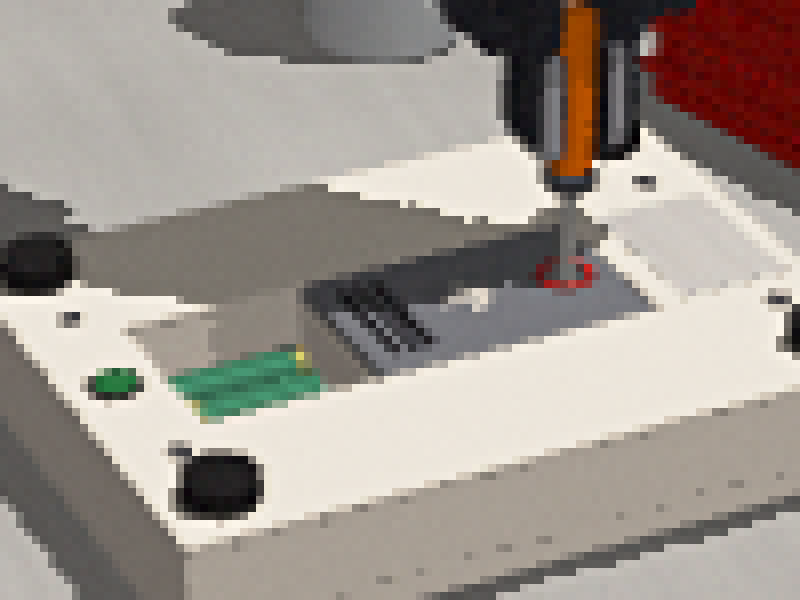

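The slide is at its end stop: force rose from 2 to 4.8 N with the tool stalled. The ring moved from col 319.5 to 340.3, and a 60.5 mm stroke predicts a 20.8 px shift. I'll ease the lateral load, then lift out.

Call:
drive_tool(steps=[[0, 0.0006, 0, 0, 0.005], [0, 0.0005, 0, 0, 0.005], [0, 0, 0, 0, 0.005]])

```text
clock: 21.15
position: [627.7, 137.9, 95.2]
ee_rot: [0.756, -0.654, -0.001, 0.001]
contact_force: [-2.8, 0.7, 6.6]
gripper_width: 14.6
```

Call:
drive_tool(steps=[[0, 0, -0.001, 0, 0.005], [0, 0, -0.0015, 0, 0.005], [0, 0, -0.0015, 0, 0.005], [0, 0, -0.0015, 0, 0.005], [0, 0, -0.0015, 0, 0.005], [0, 0, 0, 0, 0.005]])

```text
clock: 21.75
position: [628.9, 138.2, 101.5]
ee_rot: [0.756, -0.654, -0.0, -0.0]
contact_force: [0.0, -0.1, -0.5]
gripper_width: 14.7
```

Call:
drive_tool(steps=[[0, 0.0015, -0.002, 0, 0.005], [0, 0, -0.004, 0, 0.005], [0, 0, -0.006, 0, 0.005], [0, 0, -0.01, 0, 0.005], [0, 0, -0.015, 0, 0.005], [0, 0, -0.02, 0, 0.005], [0, 0, -0.02, 0, 0.005], [0, 0, -0.015, 0, 0.005], [0, 0, 0, 0, 0.005], [0, 0, 0, 0, 0.005]])

```text
clock: 22.75
position: [627.1, 138.0, 194.3]
ee_rot: [0.756, -0.654, -0.0, -0.0]
contact_force: [-0.4, -0.2, -1.0]
gripper_width: 14.8
```

```bash
python3 - <<'E'
from h import *
to([498.5,-236.6,192])
im,d=arm.get_image("side");cv2.imwrite("pics/j_side.png",im)
cv2.imwrite("pics/j_c.png",cv2.resize(im[120:225,270:410],(800,600),interpolation=0))
m=(im.astype(int)[...,2]-im.astype(int)[...,1]);print(m[180:188,333:347])
p=arm.read_state()["position"];print(proj("side",p-[0,0,61.5]))
g=cv2.cvtColor(im,cv2.COLOR_BGR2GRAY).astype(int);u,v=proj("side",p-[0,0,61.5]).astype(int);print(g[v-20:v+5,u-7:u+9])
E
```

```text
t 22.75 pos [627.07 138.01 194.32] xang -81.7350442914497 tilt [0.44 0.8 ] F [-0.43 -0.2  -0.95] w 14.789590710370376 j [ 0.47  0.44 -0.   -0.   -1.13 -0.32]
tool shift mm [352.24 181.09   1.96]
[[ -1  -1   1   0   0  -2  -1  -2  -3  -1   8   7   8   6]
 [  2   0  -1  -4  -4  -4  -3  -3  -3  -3  -4   7   6   6]
 [  0   0  -1  -4  -1  67 113 175 125  63   8  -4   6   7]
 [ -2   0  -1  -6 147  73  -5 -11   6  35 167  25  -4   5]
 [ -2   2  -3  10 100  16  -2  -5  -1 -10 121  28  -2  -1]
 [  3   0   0  -4  26 128 112  68 104 119  86   9  -1   0]
 [  0   1   0  -1  -4  -5  13  22  19  -3  -5  -2   0   1]
 [ -1   0  -1   1   0  -2  -2  -3  -1  -2   0   0  -2   1]]
[340.21 155.73]
[[178 178 180 184 152  68  75  88  96 102  94  54 175 179 175 177]
 [179 179 179 181 150  60  44  78  56  81  77  44 173 176 177 176]
 [180 177 176 181 147  55  34  44  43  50  40  39 171 176 174 175]
 [180 179 176 178 179 142  80  37  39  42 101 129 175 174 174 173]
 [180 183 178 177 179 180 181 109 103 121 173 177 178 175 174 174]
 [182 180 178 178 177 179 184 110 105 122 175 177 175 174 173 176]
 [178 178 179 
[... 559 characters left out ...]
 152 179 182 179 175 175 176]
 [182 179 177 178 181 180 146 102 114 148 177 180 178 178 178 179]
 [181 180 179 176 178 181 148 102 117 143 176 181 178 176 178 179]
 [179 180 178 178 177 179 142 102 115 146 176 176 176 178 178 181]
 [178 179 182 178 178 179 144 104 115 142 175 177 177 176 174 178]
 [179 180 179 182 179 180 141  98 113 141 174 176 175 177 177 178]
 [176 177 178 179 178 179 176 122 140 174 179 177 175 176 176 178]
 [178 177 177 179 180 179 178 176 176 175 176 176 178 176 177 179]
 [175 176 179 176 178 179 178 177 174 176 176 177 178 175 179 183]
 [175 174 175 177 177 177 177 176 175 174 175 177 177 178 182 187]
 [176 174 174 174 178 179 180 178 178 175 176 178 180 185 102  85]]
```

View pics/j_c.png

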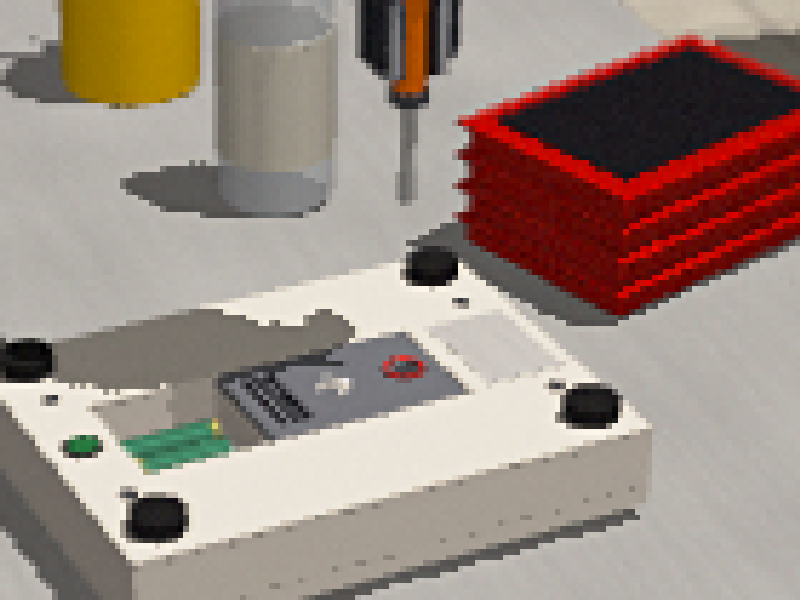

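The slide stays open (ring at px (340.3,184)), and the pin is clear with a slight lean. Heading back to the stand.

Call:
drive_tool(steps=[[0.02, 0.01, 0, 0, 0.005], [0.035, 0.018, 0, 0, 0.005], [0.036, 0.019, 0, 0, 0.005], [0.036, 0.019, 0, 0, 0.005], [0.036, 0.019, 0, 0, 0.005], [0.036, 0.019, 0, 0, 0.005], [0.036, 0.019, 0, 0, 0.005], [0.036, 0.019, 0, 0, 0.005], [0.036, 0.019, 0, 0, 0.005], [0.025, 0.012, 0, 0, 0.005], [0.015, 0.006, 0, 0, 0.005], [0.005, 0.002, 0, 0, 0.005], [0, 0, 0, 7.65, 0.005], [0, 0, 0, 7.65, 0.005], [0, 0, 0, 7.65, 0.005], [0, 0, 0, 7.65, 0.005], [0, 0, 0, 7.65, 0.005], [0, 0, 0, 0, 0.005], [0, 0, 0, 0, 0.005]])

```text
clock: 24.7
position: [498.5, -236.1, 193.6]
ee_rot: [-0.502, 0.865, 0.0, -0.0]
contact_force: [1.0, 0.5, -1.5]
gripper_width: 14.4
```

```bash
python3 - <<'E'
from h import *
to([498.5,-236.6,130])
im,d=arm.get_image("side");cv2.imwrite("pics/k_side.png",im)
p=arm.read_state()["position"];print(proj("side",p-[0,0,61.5]),"ref d: pred 342.03 250.34 meas 342.4 250.7")
g=cv2.cvtColor(im,cv2.COLOR_BGR2GRAY).astype(int);u,v=proj("side",p-[0,0,61.5]).astype(int);print(u,v);print(g[v-22:v+5,u-7:u+9])
E
```

```text
t 24.7 pos [ 498.55 -236.13  193.64] xang -119.78322354895667 tilt [-0.83  0.22] F [ 0.97  0.49 -1.52] w 14.373341617454155 j [-0.15  0.29 -0.23 -0.   -1.05 -0.37]
tool shift mm [ 0.41 -0.24 63.64]
[342.61 249.62] ref d: pred 342.03 250.34 meas 342.4 250.7
342 249
[[189 191 192 162  69  37  37  45  59  50  49  42  34 106 188 196]
 [189 189 191 199  88  37  39  48  48  49  46  41  33 145 189 193]
 [188 190 190 195 134  65  43  45  47  47  51  42  78 185 193 192]
 [189 189 190 190 197 166 105  65  51  59 118 119 187 193 189 190]
 [189 187 189 186 190 195 200 122 113 107 155 195 197 191 187 189]
 [189 189 190 190 190 192 156 105 108 102 152 187 194 190 187 187]
 [188 189 189 190 187 193 158 107 109  99 183 191 192 192 188 188]
 [187 190 193 189 189 193 157 106 110 101 184 193 192 191 189 187]
 [187 189 190 191 189 192 151 104 109  97 184 193 187 190 192 188]
 [186 190 190 191 190 194 165 109 111  98 185 191 188 189 191 191]
 [187 189 189 190 193 193 165 112 110  95 185 192 190 189 191 190]
 [189 188 188 188 194 195 167 112 109  96 184 191 189 188 189 192]
 [193 189 186 188 191 196 170 1
[... 274 characters left out ...]
 111 181 185 187 190 190 188]
 [190 188 189 190 190 191 134 106 106 112 180 181 183 193 196 192]
 [190 188 189 191 187 193 151 111 106 124 242 244 242 241 235 212]
 [190 191 186 187 180 226 175 111 104 119 240 240 238 238 239 239]
 [189 189 185 182 233 245 183 114 106 118 240 241 239 239 239 239]
 [187 188 182 218 239 244 181 112 103 115 234 238 236 235 236 234]
 [187 188 178 226 239 241 190 119 108 136 166 135 132 112 109 125]
 [184 188 129 187 238 240 243 199 189 241 244 243 244 243 243 244]
 [185 189 132 176 238 241 239 240 241 239 238 238 238 239 238 238]
 [187 189  94 147 214 238 238 239 239 238 237 236 237 238 238 238]
 [185 192 106  78 158 182 215 238 237 238 238 237 237 237 237 237]]
```

Call:
drive_tool(steps=[[0.001, -0.0004, 0.015, 0, 0.005], [0, 0, 0.02, 0, 0.005], [0, 0, 0.02, 0, 0.005], [0, 0, 0.012, 0, 0.005], [0, 0, 0.005, 0, 0.005], [0, 0, 0, 0, 0.005], [0, 0, 0, 0, 0.005], [0, 0, 0, 0, 0.005]])

```text
clock: 25.55
position: [499.3, -237.7, 123.0]
ee_rot: [-0.5, 0.866, -0.001, 0.001]
contact_force: [-0.2, 0.3, -0.7]
gripper_width: 14.6
```

```bash
python3 - <<'E'
from h import *
to([498.5,-237,116.5])
o=grab("l");im=o["side"][0];t=o["top"][0]
cv2.imwrite("pics/l_c.png",np.hstack([cv2.resize(im[240:300,310:370],(400,400),interpolation=0),cv2.resize(t[195:245,390:440],(400,400),interpolation=0)]))
p=arm.read_state()["position"];print(proj("side",p-[0,0,61.5]),proj("side",[498.2,-237,55]))
E
```

```text
t 25.55 pos [ 499.34 -237.67  122.99] xang -119.9464929955504 tilt [ 1.93 -0.48] F [-0.16  0.32 -0.66] w 14.627451938623267 j [-0.15  0.37 -0.32  0.   -0.88 -0.37]
tool shift mm [-0.16  1.07  6.49]
[342.37 279.41] [341.75 281.8 ]
```

View pics/l_c.png

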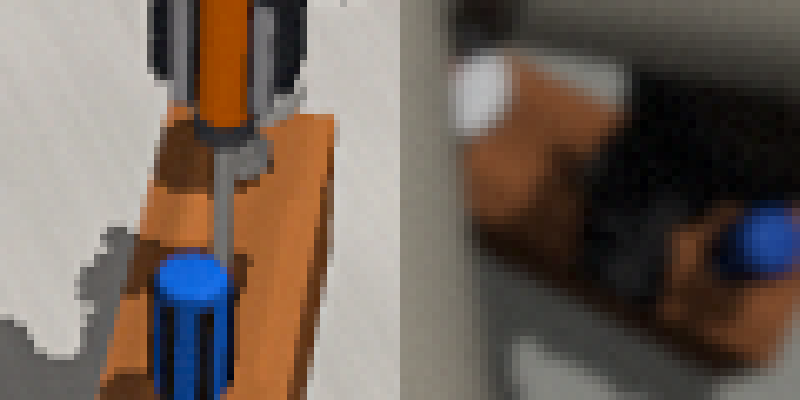

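```bash
python3 - <<'E'
from h import *
to([498.5,-237,116.5])
np.set_printoptions(linewidth=200)
g=cv2.cvtColor(cv2.imread("pics/l_side.png"),cv2.COLOR_BGR2GRAY).astype(int);print("now");print(g[258:278:2,336:352])
g=cv2.cvtColor(cv2.imread("pics/a_side.png"),cv2.COLOR_BGR2GRAY).astype(int);print("orig standing");print(g[252:284:2,334:352])
print(proj("side",[498.2,-237,117]),proj("side",[498.2,-237,61]))
E
```

```text
t 25.65 pos [ 499.12 -237.63  122.81] xang -119.95671428895683 tilt [ 1.55 -0.36] F [-0.35 -1.09 -0.68] w 14.362313356412455 j [-0.15  0.37 -0.32  0.   -0.88 -0.37]
tool shift mm [-0.24  0.86  6.31]
now
[[ 61  49  42  38  44  69  87  90  88  84  61  41  95 123 130 118]
 [ 53  55  51  40  44  45  48  50  47  49  43  53  69  97 113 113]
 [ 56  51  54  58  61  57  69  86  83  79 108 109  92  94  97 113]
 [ 54  52  54  62  63  52  99 116 104 104 101 109 109 100  57 109]
 [ 51  51  58  63  64  48 104 111 104  88 104  89  72 112 116 114]
 [ 66  68  76  84  84  63 103 113 105  78  71 117 115 114 112 111]
 [105 115 126 130 131 116 110 114 103 116 117 115 112 112 112 115]
 [109 121 128 132 129 115 107 112  99 115 114 114 111 112 113 116]
 [114 125 128 128 129 115 109 112  95 114 113 111 113 114 113 116]
 [107 114 115 117 114  94 110 113  94 115 117 113 112 115 115 118]]
orig standing
[[169 170 173  86 132 197 224 223 226 225 224 224 224 224 224 225 225 224]
 [173 152 166 127  82  83 117 141 159 150 192 201 202 206 207 187 195 166]
 [175 116  98 100  85 114 135 135 137 137 138 141 136 120 112 
[... 320 characters left out ...]
44  45  46  51  67  76  81  84  89  92  96  94  81  64 100 104 101]
 [103  66  58  65  67  65  74  79  84  91  94  95  90 104 104 101  99 102]
 [ 98  93  98 104  86  68  75  79  83  87  93  95  87 103 102 100 102 103]
 [ 94  95 100 111  88  68  77  80  85  90  94  95  90 100  99 100 101 104]
 [ 93  96 102 115  86  68  77  83  86  90  95  95  88  99  99 102 102 103]
 [ 95 100 108 116  87  70  78  81  84  91  94  94  85 101 100 103 104 106]
 [ 47  59  67  94  75  78  88  88  86  90  93  96  84 100 102 104 103 109]
 [ 76  77  80  79  80  82  84  81  81  93  93  85  66 102 102 102 108 111]
 [ 70  82  82  83  81  83  83  89  89  82  48  38  67 101 104 102 108 114]]
[342.39 256.42] [341.81 279.42]
```

The tip is at col 343.0 and the hole axis should be at 342.1, so I'll shift about 1.5 mm in −x and feel down.

Call:
drive_tool(steps=[[0.0007, 0.0013, 0, 0, 0.005], [0, 0, 0.002, 0, 0.005], [0, 0, 0.002, 0, 0.005], [0, 0, 0, 0, 0.005]])

```text
clock: 26.05
position: [496.9, -237.4, 117.6]
ee_rot: [-0.5, 0.866, 0.0, -0.0]
contact_force: [-1.2, -0.4, -0.4]
gripper_width: 14.7
```

Call:
drive_tool(steps=[[0, 0, 0.0015, 0, 0.005], [0, 0, 0.0015, 0, 0.005], [0, 0, 0.001, 0, 0.005], [0, 0, 0, 0, 0.005]])

```text
clock: 26.45
position: [497.1, -237.5, 113.8]
ee_rot: [-0.5, 0.866, 0.0, -0.0]
contact_force: [1.2, 0.6, -1.9]
gripper_width: 14.8
```

Call:
drive_tool(steps=[[0, 0, 0.0015, 0, 0.005], [0, 0, 0.0015, 0, 0.005], [0, 0, 0, 0, 0.005]])

```text
clock: 26.75
position: [497.0, -237.4, 110.8]
ee_rot: [-0.5, 0.866, 0.0, -0.0]
contact_force: [-0.8, 0.3, 0.2]
gripper_width: 14.7
```

In the hole, with no contact at 5.7 mm deep. Continuing down.

Call:
drive_tool(steps=[[0, 0, 0.003, 0, 0.005], [0, 0, 0.003, 0, 0.005], [0, 0, 0.003, 0, 0.005], [0, 0, 0.003, 0, 0.005], [0, 0, 0, 0, 0.005]])

```text
clock: 27.25
position: [496.8, -237.4, 98.4]
ee_rot: [-0.5, 0.866, 0.0, -0.0]
contact_force: [-0.4, -0.0, -0.8]
gripper_width: 14.6
```

Call:
drive_tool(steps=[[0, 0, 0.003, 0, 0.005], [0, 0, 0.003, 0, 0.005], [0, 0, 0.003, 0, 0.005], [0, 0, 0.003, 0, 0.005], [0, 0, 0, 0, 0.005]])

```text
clock: 27.75
position: [496.8, -237.4, 86.4]
ee_rot: [-0.5, 0.866, 0.0, -0.0]
contact_force: [0.8, -0.3, 0.2]
gripper_width: 14.7
```

Call:
drive_tool(steps=[[0, 0, 0.003, 0, 0.005], [0, 0, 0.003, 0, 0.005], [0, 0, 0.003, 0, 0.005], [0, 0, 0, 0, 0.005]])

```text
clock: 28.15
position: [496.8, -237.4, 77.4]
ee_rot: [-0.5, 0.866, 0.0, -0.0]
contact_force: [0.2, -0.3, 0.0]
gripper_width: 14.3
```

Call:
drive_tool(steps=[[0, 0, 0.002, 0, 0.005], [0, 0, 0.002, 0, 0.005], [0, 0, 0.002, 0, 0.005], [0, 0, 0, 0, 0.005]])

```text
clock: 28.55
position: [497.0, -237.4, 71.7]
ee_rot: [-0.5, 0.866, 0.0, -0.0]
contact_force: [0.2, -0.2, -1.3]
gripper_width: 14.3
```

Call:
drive_tool(steps=[[0, 0, 0.001, 0, 0.005], [0, 0, 0.001, 0, 0.005], [0, 0, 0, 0, 0.005]])

```text
clock: 28.85
position: [497.1, -237.5, 69.9]
ee_rot: [-0.5, 0.866, 0.0, -0.0]
contact_force: [0.5, 0.1, -0.2]
gripper_width: 14.5
```

Call:
drive_tool(steps=[[0, 0, 0.0007, 0, 0.005], [0, 0, 0, 0, 0.005]])

```text
clock: 29.05
position: [497.1, -237.5, 69.2]
ee_rot: [-0.5, 0.866, 0.0, -0.0]
contact_force: [0.8, -0.3, -1.5]
gripper_width: 14.6
```

Call:
drive_tool(steps=[[0, 0, 0.0007, 0, 0.005], [0, 0, 0, 0, 0.005]])

```text
clock: 29.25
position: [497.2, -237.5, 68.6]
ee_rot: [-0.5, 0.866, 0.0, -0.0]
contact_force: [-0.0, -1.6, -0.6]
gripper_width: 14.7
```

Call:
drive_tool(steps=[[0, 0, 0.0007, 0, 0.005], [0, 0, 0, 0, 0.005]])

```text
clock: 29.45
position: [497.3, -237.5, 68.5]
ee_rot: [-0.5, 0.866, -0.0, 0.0]
contact_force: [-1.9, 0.2, 3.8]
gripper_width: 14.2
```

Call:
drive_tool(steps=[[0, 0, 0.0007, 0, 0.005], [0, 0, 0, 0, 0.005]])

```text
clock: 29.65
position: [497.3, -237.5, 68.5]
ee_rot: [-0.5, 0.866, -0.0, -0.0]
contact_force: [-2.2, 2.6, 8.0]
gripper_width: 14.6
```

The collar is seated at TCP z 68.5, the same height as at pick-up. I'll back off slightly and open slowly.

Call:
drive_tool(steps=[[0, 0, -0.0008, 0, 0.005], [0, 0, 0, 0, 0.015], [0, 0, 0, 0, 0.018], [0, 0, 0, 0, 0.022], [0, 0, 0, 0, 0.026], [0, 0, 0, 0, 0.03], [0, 0, 0, 0, 0.035], [0, 0, 0, 0, 0.04], [0, 0, 0, 0, 0.045], [0, 0, 0, 0, 0.05], [0, 0, 0, 0, 0.05], [0, 0, 0, 0, 0.05]])

```text
clock: 30.85
position: [497.2, -237.5, 68.0]
ee_rot: [-0.5, 0.866, -0.0, 0.0]
contact_force: [-0.5, 0.5, -1.1]
gripper_width: 49.9
```

Call:
drive_tool(steps=[[0, 0, -0.005, 0, 0.05], [0, 0, -0.01, 0, 0.05], [0, 0, -0.015, 0, 0.05], [0, 0, -0.02, 0, 0.05], [0, 0, -0.03, 0, 0.05], [0, 0, -0.03, 0, 0.05], [0, 0, -0.03, 0, 0.05], [0, 0, -0.03, 0, 0.05], [0, 0, -0.02, 0, 0.05], [0, 0, -0.01, 0, 0.05], [0, 0, 0, 0, 0.05], [0, 0, 0, 0, 0.05]])

```text
clock: 32.05
position: [496.6, -237.2, 267.1]
ee_rot: [-0.5, 0.866, 0.001, -0.0]
contact_force: [-0.1, 0.4, -0.7]
gripper_width: 50.3
```

```bash
python3 - <<'E'
from h import *
to(None)
o=grab("m");im=o["side"][0];t=o["top"][0]
r=lambda im,x,y,w,h:cv2.resize(im[y:y+h,x:x+w],(400,300),interpolation=cv2.INTER_CUBIC)
cv2.imwrite("pics/m_c.png",np.vstack([np.hstack([r(t,370,180,92,69),r(t,222,130,104,120)]),np.hstack([r(im,300,235,80,100),r(im,260,160,128,75)])]))
a=cv2.imread("pics/a_side.png");cv2.imwrite("pics/m_s.png",im)
E
```

```text
t 32.05 pos [ 496.59 -237.2   267.14] xang -119.98368954219639 tilt [-1.44  0.88] F [-0.11  0.44 -0.75] w 50.30593821544871 j [-0.15  0.23 -0.12 -0.   -1.22 -0.37]
```

View pics/m_c.png

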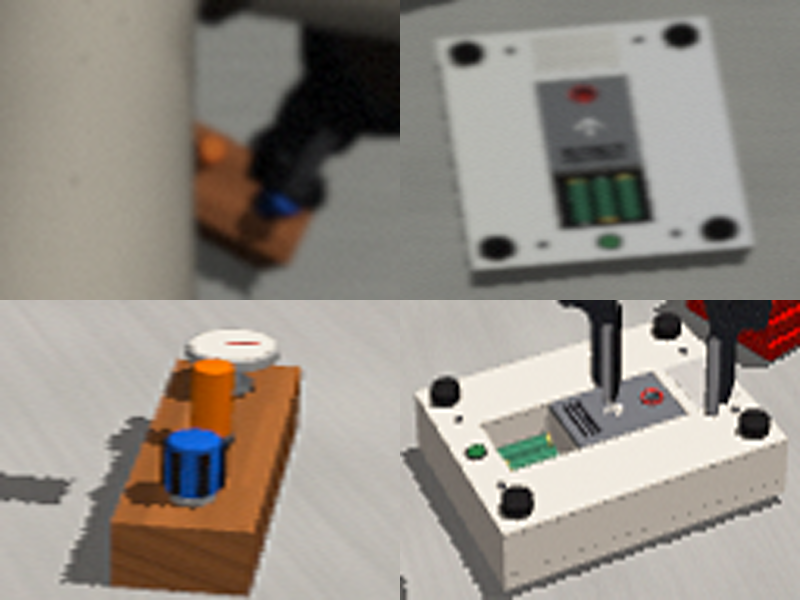

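View pics/m_s.png

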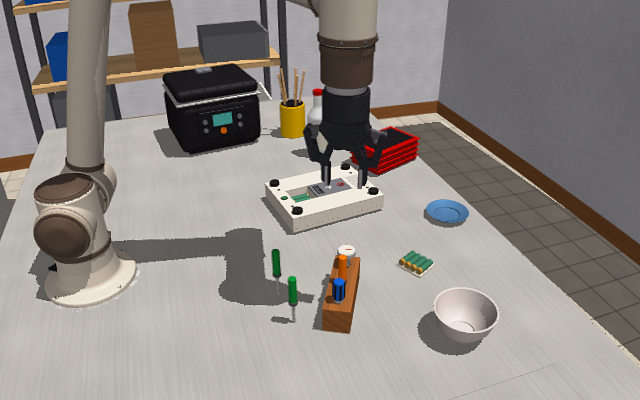

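Both views show the slide fully open with the old cells exposed and the pin standing in its middle hole. Dial, driver, green tools, cells and bowl are where they were. I'll do one travel check and hand in.

```bash
python3 - <<'E'
from h import *
def ring(f,n,x0,y0,w,h):
    im=cv2.imread(f).astype(int);m=(im[...,2]-im[...,1]).astype(float)[y0:y0+h,x0:x0+w];m[m<12]=0
    yy,xx=np.mgrid[y0:y0+h,x0:x0+w];c=((xx*m).sum()/m.sum(),(yy*m).sum()/m.sum());return c,onz(n,*c,48)
a=ring("pics/a_top.png","top",264,182,16,14);b=ring("pics/m_top.png","top",262,160,16,14)
print(a,b,np.linalg.norm(a[1]-b[1]))
print(arm.read_state()["contact_force"]); print(arm.job_done())
E
```

```text
((np.float64(271.8629966887417), np.float64(189.44577814569536)), array([566.70587383, 128.29915967,  48.        ])) ((np.float64(269.0464135021097), np.float64(167.48818565400845)), array([625.94403625, 137.60704665,  48.        ])) 59.964961828894886
[ 0.55834519 -0.42105242  0.47461109]
the job is handed in; nothing more can be done
None
```

The battery slide is open and the pin is back in its own hole. I handed the job in at about 32 s of the 54 s allowed; no verdict is reported.

- **Pressing and sliding:** The pin met the stud about 10 mm below the mouth. I pressed it to about 6.5 N and kept it down while pushing the slide with about 2 to 2.5 N. At the end the tool stalled and the side force rose to 4.8 N. The largest total force I saw between steps was about 10 N, against the 15 N limit.
- **Pin back in the stand:** The collar seated at the same tool height as at pick-up, 68.5 mm, and I opened the gripper slowly and backed away.

**Last checks:**
- **Slide travel:** The ring moved 60.0 mm in the top view and about 20.8 px in the side view, which is what a 60.5 mm stroke predicts. The 0.5 mm difference is within the camera calibration. It also fits the latch sitting in its 60 mm notch.
- **Pin and gripper:** The pin stands in the middle hole, about 1 px off its first position in the side view. The gripper touches nothing; the force reading is noise.
- **Other items:** The driver, thermometer, new cells and bowl looked unmoved in the last side view. The bottle was mostly hidden behind the gripper there, but the arm stayed well away from it.

The pin leaned slightly in the grip after the push, so I shifted about 1.5 mm before putting it back in its hole.

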